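# Click the red adapter sleeve onto the carburettor stand

## Robot

A 7-joint arm with a two-finger parallel gripper is mounted at the origin on the work surface. World frame = base frame: x ahead of the robot, y to its left, z up, the work surface at z = 0. Lengths are in m, angles in rad, forces in N, time in s.
With the tool pointing down it reaches from about 0.35 to 0.9 m from the base axis. Payload 8.1 kg.
Tool frame: the origin (TCP) lies midway between the tips of the shut fingers; the grasp point (between the pads) lies 19 mm behind it; z points along the fingers, y is the line along which they close (so a half turn about z gives the same grasp; the last joint's range is limited). The gripper opens to 92 mm and grips with 3 to 60 N. Pads are 19 mm wide; open, the fingers measure 130 mm over their backs; the gripper's body (75 mm by 190 mm) begins 47 mm behind the grasp point.
Start: joints at [1.127, 0.434, 0.025, 1.573, -0.012, 1.134, -0.075], TCP at [0.209, -0.589, 0.227] pointing down, gripper open.
Joint ranges: [-2.62, 2.62], [-0.44, 2.09], [-1.27, 1.32], [0.08, 2.57], [-1.32, 4.46], [0.12, 2], [-2.74, 2.74]. Speed limits (rad/s): [2.22, 2.22, 3.01, 3.01, 3.14, 3.14, 3.14].

## Interface

Orientations are given as a rotation vector (axis times angle).
In Python, from cell import arm gives the robot as it stands.
- The arm moves only by the tool carry_out, never from a script. Its arguments are lists of equal length, an entry for each row: "claw": the finger opening in cm, from 0 to 9.18; "delta_pos": the shift along the tool's x, y, z in cm, a list of three; "angular": the turn, a rotation vector about the tool's x, y, z in rad, a list of three. In form: {"claw": [claw, ...], "delta_pos": [[dx, dy, dz], ...], "angular": [[ax, ay, az], ...]}. A call has 1 to 20 rows; each row shifts and turns the commanded pose from where the row before left it, along the tool's axes as they then stand; what a row does not reach is not made up. A row lasts 1/10 s, in which the tool goes at most 50 mm and 8.59 degrees, less where a joint would pass 70% of its speed; a pose out of reach is approached as far as the arm can. A call with a gripper value outside its range is refused whole. The fingers move at their own pace and stop on an object; "force" is the grip in N (left out, the last holds). Time passes only in rows, so rows that do not move let the fingers close. It gives the time, the measured TCP pose, the force, the opening and the grip force at its end, in the units of the state.
- arm.observe(): the state, without advancing time (a new reading comes with each control period).
- arm.get_image(name): name is "scene" or "top" or "wrist"; returns a dict with "frame" (400x640x3 uint8, red, green, blue), "mtx" (3x3 intrinsics, pixels), "T" (4x4, takes a point from camera to world coordinates). Camera axes: x right, y down, z forward; pixel columns grow to the right and rows downward; lengths in m; the calibration is good to about 2 mm. The wrist camera is an equidistant fisheye: a pixel r from the principal point sees the ray r / f radians off the axis. A picture is of the moment at which its call begins. There is no depth.
- arm.sign_off(): hands the job in; it is judged then, once.
Trained networks look in a picture, given as the dict that the camera call returned (one of the last four; its "shot" number tells which), for a name from the list of things; names that differ only in an ending like _2 or _b are one class to them, and where a whole thing is asked for, a point or a joint stands for the part that bears it (a point fixed in the world has none). Each returns a list of dicts, best first, with "conf" (0 to 1); they miss things now and then, are a little off and sometimes report something else, mostly with a low value. They report only what shows in the picture. A call takes as long as a camera call.
- arm.look_for(label, picture): "centre" ([column, row] as shares, 0 to 1, of the picture: columns of its width, rows of its height, amid what is visible of it).
- arm.trace(label, picture): "region" (400x640 bool, what is visible of it) and "centre" ([column, row] as shares, 0 to 1, of the picture: columns of its width, rows of its height, amid what is visible of it).
- arm.place_of(label, picture): "centre" ([column, row] as shares, 0 to 1, of the picture: columns of its width, rows of its height: a listed point, or the origin of a listed thing).
The state is a dict: "clock": time; "joints": joint angles; "dq": joint speeds; "joint_efforts": joint torques, N m; "position": TCP position; "ee_rot": TCP orientation; "force": force on the tool from outside, world axes, zero at the start; "ft_torque": the same for the moment, N m; "width": opening from 0.0 (shut) to 1.0 (fully open); "gripper_force": force on a finger pad.
Only numpy, scipy, OpenCV 4.12 (cv2) and the standard library are available. Lean on these libraries where they do the work, as an engineer would, in place of code of your own. Each camera call takes 0.05 s, during which the arm holds its last target. There are 200 camera calls.

## Task

The next carburettor on the bench needs the red adapter. Pick up the red sleeve, thread it over the upright spindle of the green stand and press it down past the sprung balls with the gripper (do not just drop it on) until it clicks and sits fully home on the stand's shoulder; then let go and leave the blue and black sleeves where they stand.

Things in the scene. Friction and masses are not known exactly. Their poses are not given: they have to be found in the camera images.
- red_sleeve: Red sleeve, upright tube on the bench: 44 mm outside, 28 mm bore right through, 36 mm tall, ends alike. Origin: centre of lower end; z up along the bore. 90 g. Its bore meets the stand's balls when its lower end is 47 mm above the seat; pressing over them takes about 10 N (20 N if off-centre), then 1 to 3 N; once its top edge is below them they snap out over it (click) as it reaches the seat.
- blue_sleeve: Blue sleeve, upright tube on the bench: 44 mm outside, 28 mm bore right through, 36 mm tall, ends alike. Origin: centre of lower end; z up along the bore. Same size as the red one; leave alone.
- black_sleeve: Black sleeve, upright tube on the bench: 44 mm outside, 28 mm bore right through, 36 mm tall, ends alike. Origin: centre of lower end; z up along the bore. Same size as the red one; leave alone.
- stand_seat (a point): Centre of the shoulder that a fitted sleeve rests on, 40 mm above the bench; z up. Fixed stand: green base 120x120x16 mm, dark boss 38 mm wide (its top is the shoulder), oiled steel spindle 25 mm wide up to 70 mm above the shoulder, last 16 mm tapering to 8 mm. Three sprung brass balls round it, centres 42 mm above the shoulder, stick out to 32 mm across and give way inward.

How it is judged:
By the outcome, as a careful person would: the job done as asked, in the order asked, and still so for the second after the job is handed in, with the robot touching nothing.
It also fails if it takes over 43 s, if anything falls off the work surface, if the arm or the gripper's body presses on something with over 40 N, if the wrist force passes 120 N, or if a joint passes its speed limit or range.

## Working session

There is one attempt and no reset: what is moved stays moved. The work goes in short steps, Python scripts to look and compute and a tool call to move; the robot and the scene stay as the last step left them, time stands still between calls to the robot, and variables do not carry over. Pictures are saved under pics/ and viewed, at most 10 in all, crops included, and the job is handed in when it is done.

Besides the shell and the picture viewer there is one more tool, called as name(argument=value, ...) on one line, values as JSON. carry_out: Moves the arm, as the interface text tells. Its arguments: {"type":"object","properties":{"claw":{"type":"array","items":{"type":"number"}},"delta_pos":{"type":"array","items":{"type":"array","items":{"type":"number"}}},"angular":{"type":"array","items":{"type":"array","items":{"type":"number"}}},"force":{"type":"number"}},"required":["claw","delta_pos","angular"]}

```bash
mkdir -p pics; cat > h.py <<'E'
import numpy as np, cv2
from cell import arm
def ray(p,c):
    K,T=np.array(p["mtx"]),np.array(p["T"])
    u,v=c[0]*640,c[1]*400
    d=np.array([(u-K[0,2])/K[0,0],(v-K[1,2])/K[1,1],1.])
    return T[:3,3],T[:3,:3]@d
def atz(p,c,z):
    o,d=ray(p,c); return o+d*(z-o[2])/d[2]
E
python3 - <<'E'
from h import *
s=arm.observe(); print({k:np.round(s[k],3) for k in("clock","position","ee_rot","force","width")})
for n in("top","scene"):
    p=arm.get_image(n); cv2.imwrite(f"pics/{n}.png",p["frame"][:,:,::-1])
    print(n,np.round(p["T"],3).tolist())
    for l,z in(("red_sleeve",0),("blue_sleeve",0),("black_sleeve",0),("stand_seat",.04)):
        for r in arm.place_of(l,p)[:2]: print(l,"origin",round(r["conf"],2),np.round(np.multiply(r["centre"],[640,400])),np.round(atz(p,r["centre"],z),4))
E
```

```text
{'clock': np.float64(0.0), 'position': array([ 0.209, -0.589,  0.226]), 'ee_rot': array([-3.095e+00, -5.320e-01,  1.000e-03]), 'force': array([0.657, 0.141, 0.154]), 'width': np.float64(1.003)}
top [[0.015, -0.996, 0.084, 0.455], [-1.0, -0.017, -0.022, 0.013], [0.023, -0.084, -0.996, 1.029], [0.0, 0.0, 0.0, 1.0]]
red_sleeve origin 0.58 [425. 226.] [ 0.4804 -0.2804  0.    ]
blue_sleeve origin 0.63 [358. 172.] [ 0.6158 -0.1093  0.    ]
black_sleeve origin 0.58 [328. 223.] [ 0.4851 -0.0352  0.    ]
stand_seat origin 0.59 [240. 209.] [0.5138 0.1807 0.04  ]
scene [[0.41, 0.593, -0.693, 1.299], [0.912, -0.252, 0.324, -0.337], [0.017, -0.764, -0.645, 0.763], [0.0, 0.0, 0.0, 1.0]]
blue_sleeve origin 0.82 [274. 250.] [ 0.6089 -0.1177 -0.    ]
black_sleeve origin 0.79 [285. 209.] [ 0.4864 -0.0452 -0.    ]
stand_seat origin 0.98 [363. 183.] [0.5151 0.1572 0.04  ]
```

View pics/top.png

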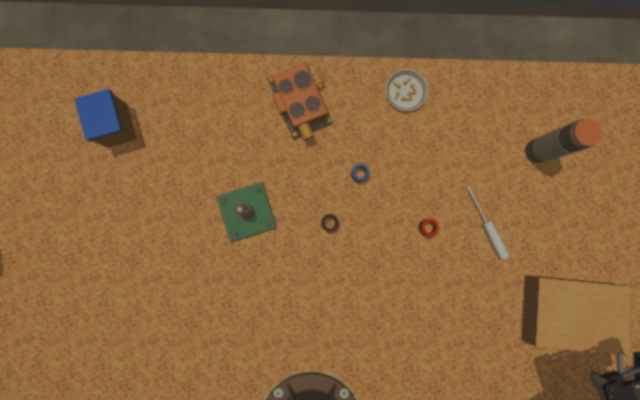

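View pics/scene.png

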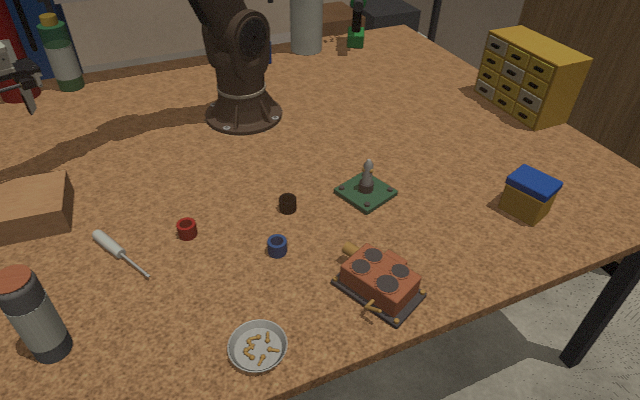

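The top view shows red at about (428,228), the stand at (246,212), blue at (360,173) and black at (330,223). The scene view agrees, with red at (187,228) and the spindle at (367,180). I'll move above red and refine with the wrist camera.

carry_out(claw=[9.1,9.1,9.1,9.1,9.1,9.1,9.1,9.1,9.1,9.1,9.1,9.1,9.1,9.1,9.1,9.1], delta_pos=[[2.5,-1.4,0],[2.5,-1.4,0],[2.5,-1.4,0],[2.5,-1.4,0],[2.5,-1.4,0],[2.5,-1.4,0],[2.5,-1.4,0],[2.5,-1.4,0],[2.5,-1.4,0],[2.5,-1.4,0],[2.5,-1.4,0],[2.5,-1.4,0],[2.5,-1.4,1],[2.5,-1.4,1],[0,0,1],[0,0,0]], angular=[[0,0,0],[0,0,0],[0,0,0],[0,0,0],[0,0,0],[0,0,0],[0,0,0],[0,0,0],[0,0,0],[0,0,0],[0,0,0],[0,0,0],[0,0,0],[0,0,0],[0,0,0],[0,0,0]])

```text
clock: 2.1
position: [0.4727, -0.2867, 0.1954]
ee_rot: [-3.094, -0.535, 0.003]
force: [0.6, -1.0, 0.0]
width: 0.992
gripper_force: 0.0
```

```bash
cat >> h.py <<'E'
def wray(p,uv):
    K,T=np.array(p["mtx"]),np.array(p["T"])
    x,y=(uv[0]-K[0,2])/K[0,0],(uv[1]-K[1,2])/K[1,1]
    th=np.hypot(x,y); k=np.sin(th)/th if th>1e-9 else 1.
    return T[:3,3],T[:3,:3]@np.array([x*k,y*k,np.cos(th)])
def watz(p,uv,z):
    o,d=wray(p,uv); return o+d*(z-o[2])/d[2]
E
python3 - <<'E'
from h import *
s=arm.observe(); print({k:np.round(s[k],4) for k in("clock","position","ee_rot","force","joints")})
p=arm.get_image("wrist"); cv2.imwrite("pics/w1.png",p["frame"][:,:,::-1])
print(np.round(p["T"],3).tolist(),p["mtx"])
for r in arm.place_of("red_sleeve",p)[:2]: print(r["conf"],np.multiply(r["centre"],[640,400]),watz(p,np.multiply(r["centre"],[640,400]),0))
for r in arm.trace("red_sleeve",p)[:2]:
    v,u=np.nonzero(r["region"]); print(r["conf"],u.min(),u.max(),v.min(),v.max())
E
```

```text
{'clock': np.float64(2.1), 'position': array([ 0.4727, -0.2867,  0.1954]), 'ee_rot': array([-3.0945, -0.5348,  0.0032]), 'force': array([ 0.5971, -1.019 ,  0.0383]), 'joints': array([ 0.5435,  0.3552, -0.1257,  1.7819,  0.0516,  1.01  , -0.8306])}
[[0.336, -0.907, -0.254, 0.541], [-0.942, -0.324, -0.089, -0.262], [-0.002, 0.269, -0.963, 0.354], [0.0, 0.0, 0.0, 1.0]] [[309.70691629   0.         321.24246847]
 [  0.         309.70691629 207.11729792]
 [  0.           0.           1.        ]]
0.62 [321.28 177.08] [ 0.48193127 -0.28252679  0.        ]
0.81 302 343 162 204
```

View pics/w1.png

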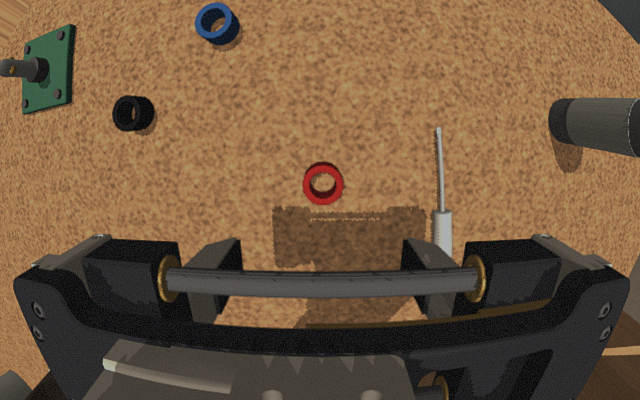

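The wrist view shows the red ring centred at about (323,183), midway between the fingers in the column direction and ahead of them along tool x. I'll fit the known cylinder to its silhouette.

```bash
cat >> h.py <<'E'
from scipy.optimize import least_squares
from scipy.spatial.transform import Rotation
def wproj(p,X):
    K,T=np.array(p["mtx"]),np.array(p["T"])
    c=(X-T[:3,3])@T[:3,:3]; r=np.hypot(c[:,0],c[:,1]); th=np.arctan2(r,c[:,2])
    return np.c_[K[0,0]*th*c[:,0]/r+K[0,2],K[1,1]*th*c[:,1]/r+K[1,2]]
def pproj(p,X):
    K,T=np.array(p["mtx"]),np.array(p["T"])
    c=(X-T[:3,3])@T[:3,:3]; return np.c_[K[0,0]*c[:,0]/c[:,2]+K[0,2],K[1,1]*c[:,1]/c[:,2]+K[1,2]]
def hullc(pts):
    h=cv2.convexHull(pts.astype(np.float32)); m=cv2.moments(h)
    return np.array([m["m10"]/m["m00"],m["m01"]/m["m00"]]),m["m00"]
def cyl(x,y,z0,h=.036,r=.022):
    a=np.linspace(0,2*np.pi,72)
    return np.array([[x+r*np.cos(t),y+r*np.sin(t),z] for z in(z0,z0+h) for t in a])
def redpts(p,win=None):
    f=p["frame"].astype(int); m=(f[...,0]>90)&(f[...,1]<60)&(f[...,2]<60)
    if win: w=np.zeros_like(m); w[win[2]:win[3],win[0]:win[1]]=1; m&=w
    n,l,st,_=cv2.connectedComponentsWithStats(m.astype(np.uint8)); i=1+np.argmax(st[1:,4])
    v,u=np.nonzero(l==i); return np.c_[u,v]
def fit(p,pts,proj,x0,z0=0.,**k):
    c,a=hullc(pts)
    s=least_squares(lambda q:hullc(proj(p,cyl(*q,z0,**k)))[0]-c,x0,x_scale=.01,diff_step=1e-4)
    return s.x,s.cost,a,hullc(proj(p,cyl(*s.x,z0,**k)))[1]
def tool(d,s=None):
    s=s or arm.observe(); return Rotation.from_rotvec(s["ee_rot"]).inv().apply(d)*100
E
python3 - <<'E'
from h import *
p=arm.get_image("wrist"); pts=redpts(p,(280,370,140,230)); print(pts.min(0),pts.max(0))
x,*r=fit(p,pts,wproj,[.48,-.283]); print(x,r)
m=arm.trace("red_sleeve",p)[0]["region"]; v,u=np.nonzero(m); print(fit(p,np.c_[u,v],wproj,[.48,-.283]))
t=arm.get_image("top"); q=redpts(t,(410,445,210,245)); print(fit(t,q,pproj,[.48,-.283]))
s=arm.observe(); print(tool(np.r_[x,.1]-s["position"],s))
E
```

```text
[301 164] [341 203]
[ 0.47900331 -0.28535196] [np.float64(3.4999959614736196e-13), 1245.5, 1472.6830153437331]
(array([ 0.48034372, -0.28430784]), np.float64(6.216021821026127e-13), 1395.5, 1471.1478531027678)
(array([ 0.49251514, -0.2779231 ]), np.float64(2.867983969360328e-13), 24.5, 317.11659976514056)
[ 0.66780136 -0.0923723   9.72968486]
```

carry_out(claw=[9.1,9.1,9.1,9.1,9.1], delta_pos=[[0.4,0,2.5],[0.3,-0.1,2.5],[0,0,2.5],[0,0,2.0],[0,0,0]], angular=[[0,0,0],[0,0,0],[0,0,0],[0,0,0],[0,0,0]])

```text
clock: 2.9
position: [0.4777, -0.2839, 0.0997]
ee_rot: [-3.094, -0.531, 0.005]
force: [-0.2, -0.2, 0.9]
width: 0.994
gripper_force: 0.0
```

```bash
python3 - <<'E'
from h import *
p=arm.get_image("wrist"); cv2.imwrite("pics/w2.png",p["frame"][:,:,::-1])
s=arm.observe(); print(s["position"],s["ee_rot"])
m=arm.trace("red_sleeve",p)[0]["region"]; v,u=np.nonzero(m); print(u.min(),u.max(),v.min(),v.max())
x,*r=fit(p,np.c_[u,v],wproj,[.48,-.283]);print(x,r)
pts=redpts(p,(u.min()-5,u.max()+5,v.min()-5,v.max()+5)); print(fit(p,pts,wproj,[.48,-.283]))
print(tool(np.r_[x,.010]-s["position"],s))
E
```

```text
[ 0.478703   -0.28422332  0.10124516] [-3.09524828e+00 -5.31374926e-01  2.61250916e-03]
296 352 182 243
[ 0.48041909 -0.28430819] [np.float64(1.242361723714084e-12), 2798.0, 2957.9548106475268]
(array([ 0.47741337, -0.28558349]), np.float64(2.0302940532513955e-12), 2406.0, 2953.7464466912206)
[0.17227354 0.07736119 9.12417921]
```

View pics/w2.png

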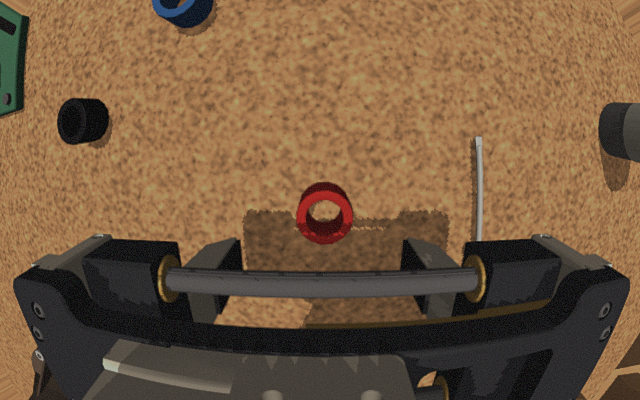

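The ring at (324,212) is centred between the fingers and the fit is consistent, so I'll descend and grasp.

carry_out(claw=[9.1,9.1,9.1,9.1,9.1,9.1,4,4,4,4,4,4,4,4,4], delta_pos=[[0.2,0,2],[0,0,2],[0,0,2],[0,0,2],[0,0,1],[0,0,0],[0,0,0],[0,0,0],[0,0,0],[0,0,0],[0,0,0],[0,0,0],[0,0,0],[0,0,0],[0,0,0]], angular=[[0,0,0],[0,0,0],[0,0,0],[0,0,0],[0,0,0],[0,0,0],[0,0,0],[0,0,0],[0,0,0],[0,0,0],[0,0,0],[0,0,0],[0,0,0],[0,0,0],[0,0,0]], force=50)

```text
clock: 4.5
position: [0.4815, -0.2836, 0.0118]
ee_rot: [3.096, 0.533, 0.0]
force: [-0.3, -0.2, 1.5]
width: 0.462
gripper_force: 50.0
```

carry_out(claw=[4,4,4,4,4,4,4,4,4,4,4,4,4,4,4,4,4,4,4,4], delta_pos=[[0,0,-2],[0,0,-4],[0,0,-4],[0,0,-4],[0,0,-4],[0.6,-2.75,-1],[0.6,-2.75,0],[0.6,-2.75,0],[0.6,-2.75,0],[0.6,-2.75,0],[0.6,-2.75,0],[0.6,-2.75,0],[0.6,-2.75,0],[0.6,-2.75,0],[0.6,-2.75,0],[0.6,-2.75,0],[0.6,-2.75,0],[0.6,-2.75,0],[0.6,-2.75,0],[0.6,-2.75,0]], angular=[[0,0,0],[0,0,0],[0,0,0],[0,0,0],[0,0,0],[0,0,0],[0,0,0],[0,0,0],[0,0,0],[0,0,0],[0,0,0],[0,0,0],[0,0,0],[0,0,0],[0,0,0],[0,0,0],[0,0,0],[0,0,0],[0,0,0],[0,0,0]])

```text
clock: 6.5
position: [0.4278, 0.1364, 0.2016]
ee_rot: [3.096, 0.533, -0.001]
force: [0.6, -0.5, -0.7]
width: 0.463
gripper_force: 50.0
```

carry_out(claw=[4,4,4], delta_pos=[[0,0,0],[0,0,0],[0,0,0]], angular=[[0,0,0],[0,0,0],[0,0,0]])

```text
clock: 6.8
position: [0.4283, 0.1344, 0.2015]
ee_rot: [3.096, 0.531, -0.001]
force: [0.6, -0.6, -1.1]
width: 0.462
gripper_force: 50.0
```

```bash
python3 - <<'E'
from h import *
s=arm.observe(); print(s["position"],s["ee_rot"],s["force"],s["width"])
p=arm.get_image("wrist"); cv2.imwrite("pics/w3.png",p["frame"][:,:,::-1])
np.savez("w3.npz",**{k:p[k] for k in("frame","mtx","T")})
for r in arm.place_of("stand_seat",p)[:2]:
    c=np.multiply(r["centre"],[640,400]); print(r["conf"],c,watz(p,c,.04))
for n in("top","scene"):
    t=arm.get_image(n); print(n,[(r["conf"],atz(t,r["centre"],.04)) for r in arm.place_of("stand_seat",t)[:2]])
E
```

```text
[0.4283301  0.13442603 0.20148899] [ 3.09576378e+00  5.30979322e-01 -9.75716763e-04] [ 0.62996951 -0.6022748  -1.05222117] 0.46207732514256555
0.88 [318.016 105.48 ] [0.51269814 0.1682486  0.04      ]
top [(0.74, array([0.51377737, 0.18022028, 0.04      ]))]
scene [(0.8, array([0.51855147, 0.1686369 , 0.04      ]))]
```

View pics/w3.png

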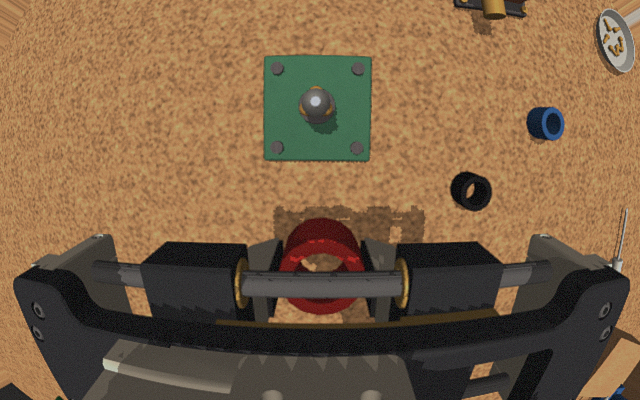

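Wrist view: the stand plate spans about (264–371, 56–161) and the spindle tip is at (316,100). The red sleeve is held centred in tool y at about (322,275). Next I'll fit the plate and the held sleeve.

```bash
python3 - <<'E'
from h import *
p=dict(np.load("w3.npz")); f=p["frame"].astype(int)
m=((f[...,1]>f[...,0]+15)&(f[...,1]>f[...,2]+5)).astype(np.uint8)
m=cv2.morphologyEx(m,cv2.MORPH_OPEN,np.ones((3,3),np.uint8))
n,l,st,_=cv2.connectedComponentsWithStats(m); i=1+np.argmax(st[1:,4]); v,u=np.nonzero(l==i)
pts=np.c_[u,v]; print(st[i]); 
H=cv2.convexHull(pts.astype(np.int32))
def box(x,y,a):
    c,s=np.cos(a),np.sin(a)
    return np.array([[x+c*i-s*j,y+s*i+c*j,z] for i in(-.06,.06) for j in(-.06,.06) for z in(0,.016)])
def mom(P,shape=None):
    M=cv2.moments(cv2.convexHull(P.astype(np.float32))); return np.array([M["m10"]/M["m00"],M["m01"]/M["m00"]]),M["nu11"]*2000,M["m00"]
c0,n0,a0=mom(pts)
def dense(q): 
    return wproj(p,np.array([b0+(b1-b0)*t for b in [box(*q)] for b0 in b for b1 in b for t in np.linspace(0,1,9)]))
def res(q):
    c,n,a=mom(dense(q)); return np.r_[c-c0,n-n0]
best=min((least_squares(res,[.514,.17,a],x_scale=[.01,.01,.1],diff_step=1e-3) for a in(.1,.3,.5)),key=lambda s:s.cost)
print("plate",best.x,best.cost,a0,mom(dense(best.x))[2])
# spindle axis: points via bright tip and trace
for z,uv in((.11,(316,101)),): print("tip",watz(p,uv,z))
# held sleeve: red pixels vs model
s=arm.observe(); R=Rotation.from_rotvec(s["ee_rot"]).as_matrix(); t=s["position"]
rp=redpts(p,(270,375,205,320)); print("red",rp.min(0),rp.max(0), "top row per col",[(c,rp[rp[:,0]==c][:,1].min()) for c in range(300,346,6)])
for ox in(-.004,-.002,0,.002,.004):
    ctr=t+R@[ox,0,0]; P=wproj(p,cyl(ctr[0],ctr[1],t[2]-.011)); print(ox,P.min(0).round(1),P.max(0).round(1))
im=cv2.resize(p["frame"][:,:,::-1].copy(),None,fx=4,fy=4,interpolation=cv2.INTER_CUBIC)
def dr(P,col): cv2.polylines(im,[((P+.5)*4).astype(np.int32)],True,col,1)
x,y=best.x[:2]
for z,r in((.04,.019),(.04,.0125),(.094,.0125),(.11,.004)): dr(wproj(p,cyl(x,y,z,0,r)[:72]),(255,255,0))
dr(cv2.convexHull(dense(best.x).astype(np.float32))[:,0],(255,0,255))
for z,r in((-.011,.022),(.025,.022),(.025,.014),(-.011,.014)): dr(wproj(p,cyl(t[0],t[1],t[2]+z,0,r)[:72]),(0,255,0))
cv2.imwrite("pics/o3.png",np.hstack([im[200:680,1030:1510],cv2.resize(im[820:1280,1100:1480],(396,480))]))
E
```

```text
[ 264   55  107  106 9505]
plate [0.51210758 0.16984753 0.85788232] 0.04935623838353664 11001.5 11547.140114177368
tip [0.51209784 0.16899834 0.11      ]
red [280 239] [363 270] top row per col [(300, np.int64(245)), (306, np.int64(242)), (312, np.int64(240)), (318, np.int64(239)), (324, np.int64(239)), (330, np.int64(240)), (336, np.int64(242)), (342, np.int64(244))]
-0.004 [276.8 219.4] [366.  320.1]
-0.002 [276.6 216.1] [366.2 317. ]
0 [276.3 212.7] [366.5 314. ]
0.002 [276.1 209.3] [366.7 310.8]
0.004 [275.9 205.9] [367.  307.7]
```

View pics/o3.png

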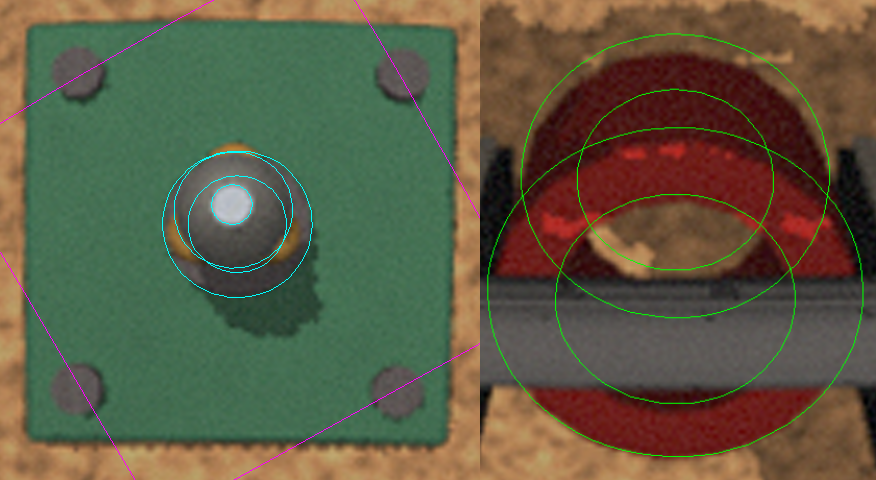

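The spindle overlay fits at about (0.512,0.1695). The plate yaw fit is wrong, but its centre isn't affected because the plate is symmetric. The held sleeve appears slightly smaller and lower than modelled, so I'll fit its offset from the edge points.

```bash
python3 - <<'E'
from h import *
p=dict(np.load("w3.npz")); s=arm.observe(); R=Rotation.from_rotvec(s["ee_rot"]).as_matrix(); t=s["position"]
T=p["T"]; print("cam in tool",(R.T@(T[:3,3]-t)).round(4))
conv=lambda c:np.array([275+(c[0]-480)/1.042/4-.5,205+c[1]/1.043/4-.5])
obs=[("U",.022,(672,140),'top'),("U",.022,(672,457),'bot'),("L",.022,(672,52),'top'),("U",.014,(672,203),'top')]
def model(q,rs):
    out=[]
    for e,r,c,k in obs:
        z=-.011 if e=="L" else .025
        P=wproj(p,(t+R@[q[0],q[1],0])+np.array([[r*rs*np.cos(a),r*rs*np.sin(a),z+q[2]] for a in np.linspace(0,6.2832,361)]))
        out.append(P[:,1].min() if k=='top' else P[:,1].max())
    return np.array(out)
ov=np.array([conv(o[2])[1] for o in obs])
for rs in(1,.97):
    r=least_squares(lambda q:model([q[0],0,q[1]],rs)-ov,[0,0],x_scale=.002,diff_step=1e-3,method="trf") ; r=least_squares(lambda q:model([q[0]/100,0,q[1]/100],rs)-ov,[.1,.1]); print(rs,r.x/100,r.fun)
# lateral: mid column of red vs predicted
rp=redpts(p,(270,375,205,320)); 
row=[(v,rp[rp[:,1]==v][:,0].min(),rp[rp[:,1]==v][:,0].max()) for v in(258,262,266,269)]
print([((a+b)/2) for _,a,b in row],wproj(p,np.array([t+[0,0,.025]])))
# spindle tip centroid
f=p["frame"].astype(int); w=f[88:114,300:332].sum(2)>540; v,u=np.nonzero(w); c=[300+u.mean(),88+v.mean()]; print(len(u),c,watz(p,c,.11))
E
```

```text
cam in tool [ 0.0725 -0.0002 -0.1582]
1 [-0.00390115 -0.0057297 ] [ 0.39324652 -0.2994063  -0.71295321  0.45027106]
0.97 [-0.00194429 -0.00214533] [ 0.60284894 -0.42001471 -1.01471381  0.58748125]
[np.float64(321.5), np.float64(320.5), np.float64(321.5), np.float64(321.5)] [[321.40769069 277.24136891]]
59 [np.float64(314.9491525423729), np.float64(100.61016949152543)] [0.51212074 0.16989079 0.11      ]
```

carry_out(claw=[4,4,4,4,4,4,4,4,4], delta_pos=[[2,-0.2,0],[2.5,-0.1,0],[2.5,-0.1,0],[1.5,-0.1,0],[0.8,0,1],[0,0,2],[0,0,2],[0,0,1.5],[0,0,0]], angular=[[0,0,0],[0,0,0],[0,0,0],[0,0,0],[0,0,0],[0,0,0],[0,0,0],[0,0,0],[0,0,0]])

```text
clock: 8.0
position: [0.5124, 0.17, 0.1342]
ee_rot: [3.095, 0.532, -0.007]
force: [-0.4, -0.2, -0.8]
width: 0.461
gripper_force: 50.0
```

```bash
python3 - <<'E'
from h import *
p=arm.get_image("wrist"); s=arm.observe(); print(s["position"],s["ee_rot"],s["force"]); t=s["position"]
q=arm.get_image("scene")
im=cv2.resize(p["frame"][:,:,::-1].copy(),None,fx=4,fy=4,interpolation=cv2.INTER_CUBIC)
def dr(P,col): cv2.polylines(im,[((P+.5)*4).astype(np.int32)],True,col,1)
for z,r in((.016,.012),(.04,.019),(.094,.0125),(.11,.004)): dr(wproj(p,cyl(.5121,.1697,z,0,r)[:72]),(255,255,0))
a=im[780:1280,1060:1520]
im2=q["frame"][90:210,320:420,::-1]
cv2.imwrite("pics/o4.png",np.hstack([cv2.resize(a,(450,490)),cv2.resize(im2,(340,490),interpolation=cv2.INTER_CUBIC)]))
E
```

```text
[0.51323171 0.17053169 0.135562  ] [ 3.09550122  0.53246699 -0.00437844] [ 0.34245279 -0.34144307 -1.51995418]
```

View pics/o4.png

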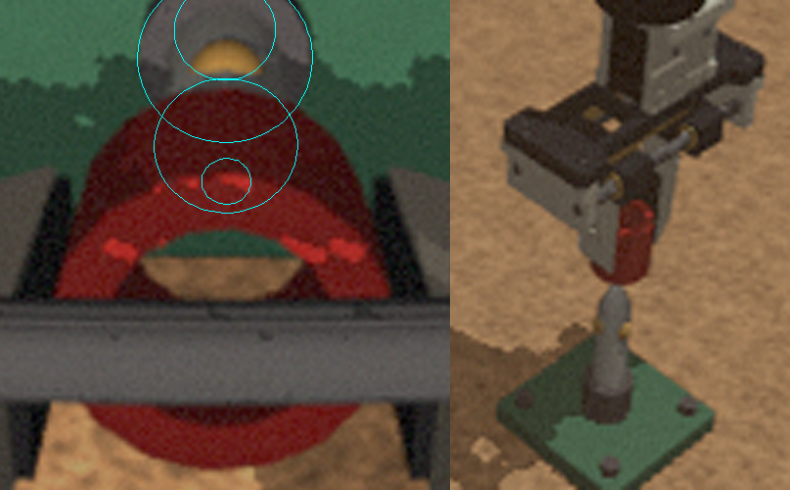

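```bash
python3 - <<'E'
from h import *
q=arm.get_image("scene"); t=arm.observe()["position"]; f=q["frame"].astype(int)
print("t",t)
red=(f[...,0]>1.6*f[...,1]+15)&(f[...,0]>1.6*f[...,2]+15)&(f[...,1]<60)
for v in range(146,162):
    u=np.nonzero(red[v,340:400])[0]; print(v,(340+u.min(),340+u.max(),len(u)) if len(u) else None, end=" ")
print()
g=lambda v:(np.abs(f[v,340:400,0]-f[v,340:400,2])<22)
for v in range(158,184,2):
    u=np.nonzero(g(v))[0]; print(v,340+u.mean() if len(u) else None,len(u),end=" ")
print()
for z in(.04,.06,.08,.1,.11): print(z,pproj(q,np.array([[.5121,.1697,z]])).round(2))
P=pproj(q,cyl(t[0],t[1],t[2]-.011)); L=P[:72]; print("sleeve low rim",L.min(0),L.max(0),"all",P.min(0),P.max(0))
print(pproj(q,np.array([[.5121,.1697,.1],[.5221,.1697,.1],[.5121,.1797,.1]])))
E
```

```text
t [0.51448355 0.17119873 0.13717284]
146 (np.int64(370), np.int64(379), 10) 147 (np.int64(370), np.int64(379), 10) 148 (np.int64(370), np.int64(379), 10) 149 (np.int64(370), np.int64(378), 9) 150 (np.int64(369), np.int64(378), 10) 151 (np.int64(369), np.int64(378), 10) 152 (np.int64(369), np.int64(378), 10) 153 (np.int64(369), np.int64(378), 9) 154 (np.int64(369), np.int64(378), 10) 155 (np.int64(369), np.int64(377), 9) 156 (np.int64(363), np.int64(377), 12) 157 (np.int64(364), np.int64(377), 14) 158 (np.int64(366), np.int64(374), 9) 159 None 160 None 161 None 
158 None 0 160 368.0 3 162 368.5 6 164 368.0 9 166 368.0 9 168 368.5 8 170 367.0 3 172 364.5 8 174 364.5 14 176 363.5 18 178 364.0 25 180 363.5 32 182 364.0 39 
0.04 [[366.43 181.14]]
0.06 [[367.12 174.91]]
0.08 [[367.82 168.54]]
0.1 [[368.53 162.03]]
0.11 [[368.9  158.72]]
sleeve low rim [361.46378867 148.56766812] [379.58916007 158.9075088 ] all [361.46378867 136.17171626] [381.17731909 158.9075088 ]
[[368.5349783  162.03111723]
 [370.51954101 164.22829469]
 [372.06664505 161.11404171]]
```

The scene crop shows the sleeve about 1 mm too far in +y, and everything else is aligned. I'll nudge it and lower it over the taper, watching the side forces.

carry_out(claw=[4,4,4,4,4,4], delta_pos=[[0,0.08,0.6],[0,0,0.6],[0,0,0.6],[0,0,0.4],[0,0,0.3],[0,0,0]], angular=[[0,0,0],[0,0,0],[0,0,0],[0,0,0],[0,0,0],[0,0,0]])

```text
clock: 8.75
position: [0.5144, 0.1704, 0.1112]
ee_rot: [3.096, 0.533, -0.001]
force: [0.2, -0.0, -0.5]
width: 0.461
gripper_force: 50.0
```

carry_out(claw=[4,4,4,4], delta_pos=[[0,0,0.2],[0,0,0.2],[0,0,0.2],[0,0,0]], angular=[[0,0,0],[0,0,0],[0,0,0],[0,0,0]])

```text
clock: 9.15
position: [0.5145, 0.1704, 0.1055]
ee_rot: [3.096, 0.533, -0.001]
force: [0.4, 0.5, -1.3]
width: 0.462
gripper_force: 50.0
```

carry_out(claw=[4,4,4], delta_pos=[[0,0,0.2],[0,0,0.2],[0,0,0]], angular=[[0,0,0],[0,0,0],[0,0,0]])

```text
clock: 9.45
position: [0.5145, 0.1704, 0.1014]
ee_rot: [3.096, 0.533, -0.001]
force: [-0.1, -0.4, -1.3]
width: 0.462
gripper_force: 50.0
```

carry_out(claw=[4,4,4], delta_pos=[[0,0,0.2],[0,0,0.2],[0,0,0]], angular=[[0,0,0],[0,0,0],[0,0,0]], force=60)

```text
clock: 9.75
position: [0.5142, 0.1701, 0.0975]
ee_rot: [3.096, 0.532, -0.002]
force: [-1.6, -1.5, 1.3]
width: 0.463
gripper_force: 60.0
```

carry_out(claw=[4,4,4,4], delta_pos=[[-0.06,0.03,0],[0,0,0.1],[0,0,0.1],[0,0,0]], angular=[[0,0,0],[0,0,0],[0,0,0],[0,0,0]])

```text
clock: 10.15
position: [0.5142, 0.1702, 0.0962]
ee_rot: [-3.096, -0.533, -0.001]
force: [-2.4, -1.8, 5.5]
width: 0.464
gripper_force: 60.0
```

carry_out(claw=[4,4,4], delta_pos=[[-0.1,0.04,0],[0,0,0],[0,0,0]], angular=[[0,0,0],[0,0,0],[0,0,0]])

```text
clock: 10.45
position: [0.514, 0.1698, 0.0965]
ee_rot: [-3.096, -0.533, -0.003]
force: [-2.3, 0.3, 8.3]
width: 0.463
gripper_force: 60.0
```

carry_out(claw=[4,4,4], delta_pos=[[-0.08,-0.03,0],[0,0,0.1],[0,0,0]], angular=[[0,0,0],[0,0,0],[0,0,0]])

```text
clock: 10.75
position: [0.5137, 0.1699, 0.0957]
ee_rot: [-3.095, -0.533, -0.005]
force: [-0.5, -0.2, 6.6]
width: 0.463
gripper_force: 60.0
```

carry_out(claw=[4,4,4,4], delta_pos=[[0,0,0.1],[0,0,0.1],[0,0,0.1],[0,0,0]], angular=[[0,0,0],[0,0,0],[0,0,0],[0,0,0]])

```text
clock: 11.15
position: [0.5128, 0.1695, 0.0916]
ee_rot: [-3.096, -0.533, -0.001]
force: [1.7, 0.6, 0.1]
width: 0.463
gripper_force: 60.0
```

The sleeve is past the balls and the side forces are small. I'll continue down.

carry_out(claw=[4,4,4,4,4,4,4,4], delta_pos=[[0.06,0,0.2],[0,0,0.3],[0,0,0.4],[0,0,0.4],[0,0,0.4],[0,0,0.4],[0,0,0.4],[0,0,0]], angular=[[0,0,0],[0,0,0],[0,0,0],[0,0,0],[0,0,0],[0,0,0],[0,0,0],[0,0,0]])

```text
clock: 11.95
position: [0.5124, 0.1692, 0.0656]
ee_rot: [3.096, 0.533, -0.003]
force: [0.7, 1.3, -3.3]
width: 0.465
gripper_force: 60.0
```

carry_out(claw=[4,4,4,4,4,4,4], delta_pos=[[0,0,0.3],[0,0,0.3],[0,0,0.2],[0,0,0.2],[0,0,0.1],[0,0,0.1],[0,0,0]], angular=[[0,0,0],[0,0,0],[0,0,0],[0,0,0],[0,0,0],[0,0,0],[0,0,0]])

```text
clock: 12.65
position: [0.5131, 0.1695, 0.0543]
ee_rot: [-3.096, -0.533, 0.0]
force: [3.0, 2.5, -9.6]
width: 0.46
gripper_force: 60.0
```

carry_out(claw=[4,4,4], delta_pos=[[0.03,-0.02,0.1],[0,0,0.1],[0,0,0]], angular=[[0,0,0],[0,0,0],[0,0,0]])

```text
clock: 12.95
position: [0.513, 0.1695, 0.0527]
ee_rot: [3.096, 0.532, -0.001]
force: [0.1, 0.7, -1.1]
width: 0.46
gripper_force: 60.0
```

carry_out(claw=[4,4,4], delta_pos=[[0,0,0.1],[0,0,0.1],[0,0,0]], angular=[[0,0,0],[0,0,0],[0,0,0]])

```text
clock: 13.25
position: [0.5132, 0.1697, 0.0518]
ee_rot: [3.096, 0.533, 0.0]
force: [-5.0, -1.0, 12.8]
width: 0.464
gripper_force: 60.0
```

carry_out(claw=[4,4,4], delta_pos=[[-0.05,0,0.1],[0,0,0],[0,0,0]], angular=[[0,0,0],[0,0,0],[0,0,0]])

```text
clock: 13.55
position: [0.5132, 0.1697, 0.0517]
ee_rot: [3.096, 0.532, 0.003]
force: [-6.2, -4.1, 23.4]
width: 0.462
gripper_force: 60.0
```

```bash
python3 - <<'E'
from h import *
q=arm.get_image("scene"); p=arm.get_image("wrist"); print(arm.observe()["force"])
cv2.imwrite("pics/o5.png",np.hstack([cv2.resize(p["frame"][190:330,255:390,::-1],(440,456),interpolation=cv2.INTER_CUBIC),cv2.resize(q["frame"][110:220,320:405,::-1],(352,456),interpolation=cv2.INTER_CUBIC)]))
E
```

```text
[-5.83939088 -3.24623356 23.14611629]
```

View pics/o5.png

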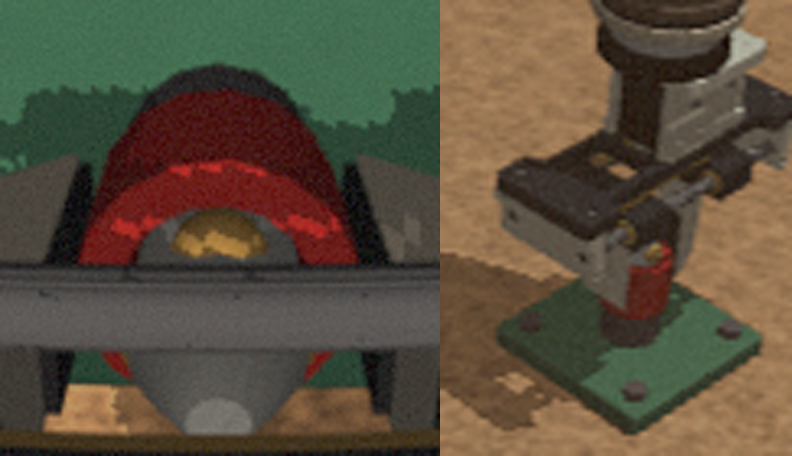

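Wrist view: the brass ball shows over the sleeve rim at crop (220,235). The scene view shows the sleeve resting on the boss, and the stop is stiff at 23 N. I'll ease off, release and retreat straight up.

carry_out(claw=[4,4,5.5,7,9.1,9.1,9.1,9.1,9.1], delta_pos=[[0,0,-0.2],[0,0,0],[0,0,0],[0,0,0],[0,0,0],[0,0,0],[0,0,0],[0,0,0],[0,0,0]], angular=[[0,0,0],[0,0,0],[0,0,0],[0,0,0],[0,0,0],[0,0,0],[0,0,0],[0,0,0],[0,0,0]])

```text
clock: 14.55
position: [0.5129, 0.1696, 0.0517]
ee_rot: [3.096, 0.533, 0.0]
force: [0.3, -0.4, -0.0]
width: 0.981
gripper_force: 0.0
```

carry_out(claw=[9.1,9.1,9.1,9.1,9.1,9.1,9.1,9.1,9.1,9.1,9.1,9.1], delta_pos=[[0,0,-1],[0,0,-2],[0,0,-2],[0,0,-3],[0,0,-3],[0,0,-3],[-2,0,-1],[-3,0,0],[-3,0,0],[-2,0,0],[0,0,0],[0,0,0]], angular=[[0,0,0],[0,0,0],[0,0,0],[0,0,0],[0,0,0],[0,0,0],[0,0,0],[0,0,0],[0,0,0],[0,0,0],[0,0,0],[0,0,0]])

```text
clock: 15.75
position: [0.4189, 0.1363, 0.2026]
ee_rot: [3.096, 0.533, 0.003]
force: [0.0, 0.6, -0.9]
width: 0.989
gripper_force: 0.0
```

```bash
python3 - <<'E'
from h import *
p=arm.get_image("wrist"); q=arm.get_image("scene"); print(arm.observe()["force"])
x=.5121;y=.1697
P=wproj(p,cyl(x,y,.04)); print("wrist pred",P.min(0),P.max(0)); r=arm.trace("red_sleeve",p)
if r: v,u=np.nonzero(r[0]["region"]); print(u.min(),u.max(),v.min(),v.max())
P=pproj(q,cyl(x,y,.04)); print("scene pred",P.min(0),P.max(0)); r=arm.trace("red_sleeve",q)
if r: v,u=np.nonzero(r[0]["region"]); print(u.min(),u.max(),v.min(),v.max())
c=P.mean(0).astype(int)
a=cv2.resize(p["frame"][30:190,230:400,::-1],(480,452),interpolation=cv2.INTER_CUBIC)
b=cv2.resize(q["frame"][140:220,330:400,::-1],(310,452)[:2],interpolation=cv2.INTER_CUBIC)
cv2.imwrite("pics/o6.png",np.hstack([a,b]))
E
```

```text
[ 0.3584632  -0.0711202   0.17579714]
wrist pred [297.18543624  71.35922105] [345.70941005 119.19260621]
297 345 74 121
scene pred [357.82176226 164.64683426] [376.48509144 186.52546781]
358 375 169 186
```

View pics/o6.png

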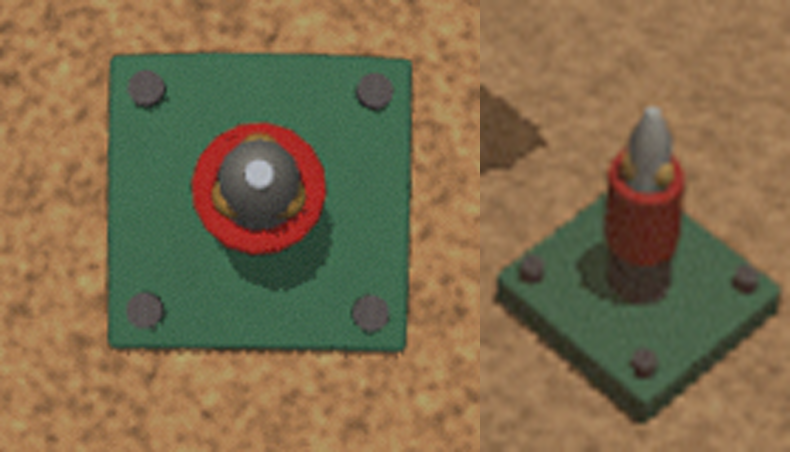

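The sleeve sits on the boss with the balls sprung out over its rim, and its outline matches the seated prediction to within a few pixels. Handing in.

```bash
python3 -c "
from cell import arm
print(arm.sign_off())"
```

```text
the job is handed in; nothing more can be done
None
```

The red sleeve is pressed fully home on the stand with the balls sprung out over its rim and the gripper clear; the blue and black sleeves were not touched, and the job was handed in at about 16 s of robot time.

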